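Set a ring on the carat scale under its sprung draft cover

TASK

Put the ring on the carat scale for weighing. Press the round release button on the scale's ledge slowly and gently, only as far as it takes for the catch to let go, and let the sprung draft cover swing fully open by itself without touching it. Set the ring down gently, lying flat on the middle of the weighing pan, then swing the cover shut and press it home with moderate force until the catch holds it; do not push hard on button, pan or cover, and leave the other things on the bench as they are.

Things in the scene. Friction and masses are not known exactly. Their poses are not given: they have to be found in the camera images.
- scale: Grey carat scale, fixed, 134 x 120 mm, 75 mm high, 3 mm up on a black mat. Origin: underside, x from its ledge (display, button; nearest the robot) to the hinge, y left, z up. Ledge x -79..-25, top z 34. Behind it a clear open-topped chamber, x -25..55, y -60..60, walls 4 mm thick, rim z 68. Black catch block, 30 wide, on the ledge before the wall: x -39..-25, top z 62.
- cover (a joint): Hinge of the flat draft cover on the chamber (clear, black frame, 82 x 122 x 5 mm), in rad. 0 shut (top at scale z 75), 1.78 fully open, leaning back past upright. Its spring opens it in about 1 s (1 to 2 N at the front edge) once the catch lets go. To latch, the front edge must be pressed down to 0 with about 5 to 10 N; it then reads about 0.01; padded stop 2 mm lower.
- scale_hinge (a point): Middle of the cover's hinge line on the scale (scale x 55, y 0, z 70 mm); axes as the scale's. The cover's front edge is 82 mm from this line, the underside of the shut cover is level with it. Open, the front edge is about 17 mm behind and 80 mm above this point.
- button: Release button: brass stem on the ledge, right of the display, pressed straight down. Origin: stem axis at ledge height (scale x -60, y -38, z 34 mm), axes as the scale's. A dark steel cap, 18 mm across, 5 thick, is screwed on it; its top is from 12 to 20 mm above this origin (not measured). Pushing takes 2 N at first, +0.8 N per mm; the catch lets go 3.5 to 4 mm down; hard stop at 6.5 mm.
- pan: Round steel weighing pan, 50 mm across, inside the chamber; origin at the centre of its flat top (scale x 17, y 0, z 44 mm, so 24 mm below the rim), z up. It is delicate: it gives 1 mm per newton, up to 5 mm, and then stops hard.
- ring_center (a point): Centre, half-way up, of the loose silver ring, a plain wide band of 22 mm outside and 14 mm inside diameter, 6 mm high, 10 to 18 g, lying flat on a cork disc (90 mm across, 8.5 mm thick, fixed) on the bench left of the scale. z is its axis.
- bench_block: Square steel bench block, 65 x 65 x 21 mm, loose bystander; origin at the middle of its underside.
- bur_stand: Wooden block with small burs stuck in it, 45 x 85 x 51 mm, loose bystander; origin at the middle of its underside.

How it is judged:
By the outcome, as a careful person would: the job done as asked, in the order asked, and still so for the second after the job is handed in, with the robot touching nothing.
It also fails if it takes over 58 s, if anything falls off the work surface, if the arm or the gripper's body presses on something with over 40 N, if the wrist force passes 120 N, or if a joint passes its speed limit or range.

ROBOT

A 7-joint arm with a two-finger parallel gripper is mounted at the origin on a cart in front of the work surface, level with it; the furniture and walls round the work are solid. World frame = base frame: x ahead of the robot, y to its left, z up, the work surface at z = 0. Lengths are in m, angles in rad, forces in N, time in s.
With the tool pointing down it reaches from about 0.4 to 0.85 m from the base axis. Payload 4.5 kg.
Tool frame: the origin (TCP) lies on the centre line of the jaws, within the pads' length; the fingertips stand 14 mm ahead of it and the grasp point (between the pads) lies 5 mm behind it (manip.tip_extent is the distance from the TCP to the fingertips, in m); z points along the fingers, y is the line along which they close (so a half turn about z gives the same grasp; the last joint's range is limited). The gripper opens to 88 mm and grips with 3 to 60 N. Pads are 18 mm wide; open, the fingers measure 123 mm over their backs; the gripper's body (75 mm by 187 mm) begins 45 mm behind the grasp point.
Start: joints at [1.383, 0.689, -0.195, 1.565, 0.157, 0.902, -0.215], TCP at [0.138, -0.61, 0.253] pointing down, gripper open.
Joint ranges: [-3.01, 3.01], [-0.46, 2.08], [-1.47, 1.51], [0.13, 2.56], [-1, 4.14], [0.04, 2.09], [-2.66, 2.66]. Speed limits (rad/s): [2.57, 2.57, 3.14, 3.14, 3.14, 3.14, 3.14].

INTERFACE

Orientations are given as a rotation vector (axis times angle).
In Python, from workcell import sensors, optics, job_done, manip gives the robot as it stands.
- The arm moves only by the tool step_arm, never from a script. Its argument "moves" is a list of rows, each a list of 2 entries, a list of its own where there are three numbers: the shift along the tool's x, y, z each as a share of 0.05 m, from -1 to 1, then the turn, a rotation vector about the tool's x, y, z each as a share of 90 degrees, from -1 to 1. A call has exactly 10 rows; each row shifts and turns the commanded pose from where the row before left it, along the tool's axes as they then stand; what a row does not reach is not made up. A row lasts 1/10 s, in which the tool goes at most 50 mm and 8.59 degrees, less where a joint would pass 70% of its speed; a pose out of reach is approached as far as the arm can. A call with a number of a shift or a turn outside -1 to 1 is refused whole. A call with a gripper value outside its range is refused whole. "jaw" is the closure in counts, from 0 (fully open) to 255 (shut), set as the call begins (left out, the last holds). The fingers move at their own pace and stop on an object; the grip force is fixed at half the most. Time passes only in rows, so rows that do not move let the fingers close, or fill a call up. It gives the time, the measured TCP pose, the force, the opening and the grip force at its end, in the units of the state.
- sensors.read_state(): the state, without advancing time (a new reading comes with each control period).
- optics.camera(name): name is "scene" or "side" or "wrist"; returns a dict with "img" (420x560x3 uint8, red, green, blue), "fx", "fy", "cx", "cy" (pixels), "origin" and "rotation" of the camera in the world. Camera axes: x right, y down, z forward; pixel columns grow to the right and rows downward; lengths in m; the calibration is good to about 2 mm. A picture is of the moment at which its call begins. There is no depth.
- job_done(): hands the job in; it is judged then, once.
The state is a dict: "t": time; "q": joint angles; "qd": joint speeds; "tau": joint torques, N m; "ee_pos": TCP position; "tcp_rot": TCP orientation; "ft_force": force on the tool from outside, world axes, zero at the start; "ft_torque": the same for the moment, N m; "finger_gap": finger opening in m; "grip_force": force on a finger pad.
Only numpy, scipy, OpenCV 4.12 (cv2) and the standard library are available. Lean on these libraries where they do the work, as an engineer would, in place of code of your own. Each camera call takes 0.05 s, during which the arm holds its last target. There are 200 camera calls.

## Working session

There is one attempt and no reset: what is moved stays moved. The work goes in short steps, Python scripts to look and compute and a tool call to move; the robot and the scene stay as the last step left them, time stands still between calls to the robot, and variables do not carry over. Pictures are saved under pics/ and viewed, at most 10 in all, crops included, and the job is handed in when it is done.

Besides the shell and the picture viewer there is one more tool, called after "Request:" as name(argument=value, ...), one argument or row to a line, values as JSON. step_arm: Moves the arm, as the interface text tells. Its arguments: {"type":"object","properties":{"moves":{"type":"array","items":{"type":"array"}},"jaw":{"type":"number"}},"required":["moves"]}

```bash
mkdir -p pics; ls; python3 - <<'E'
from workcell import sensors, optics, manip
import cv2,numpy as np
s=sensors.read_state()
for k in s: print(k,np.round(s[k],3))
ims=[]
for n in ("scene","side"):
    c=optics.camera(n); print(n,c["fx"],c["cx"],c["cy"],np.round(c["origin"],4),np.round(c["rotation"],4).tolist())
    cv2.imwrite(f"pics/{n}0.png",cv2.resize(c["img"][:,:,::-1],(800,600),interpolation=cv2.INTER_CUBIC))
    np.savez(f"{n}0.npz",**c)
E
```

```text
pics
t 0.0
q [ 1.383  0.69  -0.195  1.566  0.157  0.902 -0.215]
qd [ 0.001  0.     0.001  0.    -0.001  0.001 -0.   ]
tau [-0.0000e+00 -5.2757e+01 -1.2670e+00 -1.5343e+01 -5.3000e-02  6.0000e-03
  0.0000e+00]
ee_pos [ 0.137 -0.609  0.252]
tcp_rot [-3.12  -0.348  0.   ]
ft_force [ 0.258 -0.81  -0.293]
ft_torque [-0.01  -0.052 -0.051]
grip_force 0.0
finger_gap 0.088
scene 449.6885752815307 276.49615871698603 205.15326771809976 [0.1482 0.4934 0.6927] [-0.7217, 2.4872, -1.278]
side 386.13036186078415 282.2703707064137 210.46868663373144 [0.2806 0.4331 0.4805] [-0.5821, 2.4916, -1.4376]
```

View pics/scene0.png

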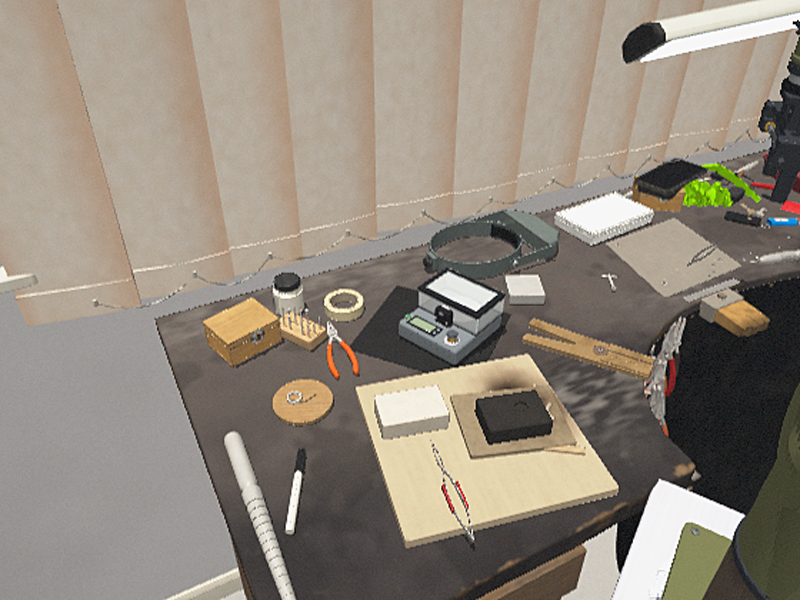

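View pics/side0.png

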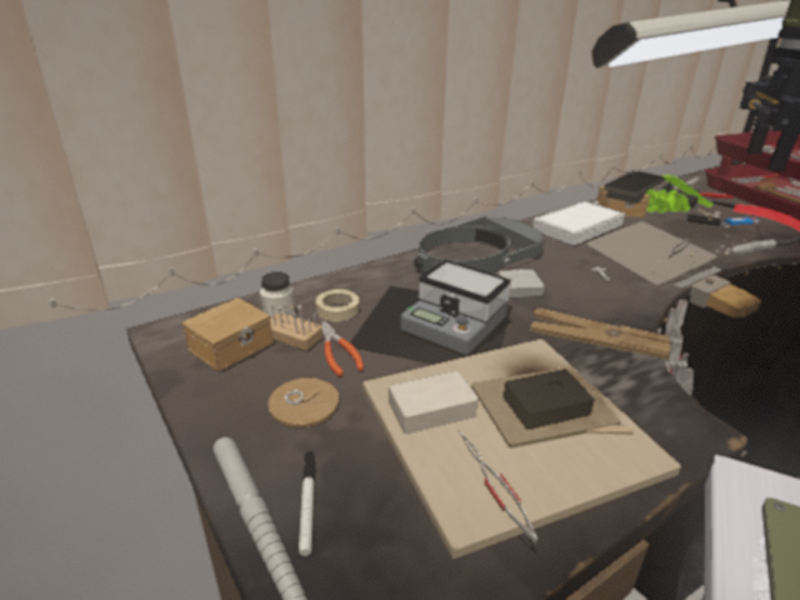

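The overview shows the scale at about (450,325), with its ledge facing the camera and robot. The ring lies on the cork disc at about (295,398), and the bur stand is at (303,325). I'll take enlarged crops next.

```bash
cat > h.py <<'E'
import numpy as np,cv2
from scipy.spatial.transform import Rotation as R
def rot(c): 
    r=np.array(c["rotation"]); return r if r.shape==(3,3) else R.from_rotvec(r).as_matrix()
def ray(c,u,v,z):
    d=rot(c)@np.array([(u-c["cx"])/c["fx"],(v-c["cy"])/c["fy"],1]); o=np.array(c["origin"])
    return o+d*(z-o[2])/d[2]
def proj(c,p):
    q=rot(c).T@(np.atleast_2d(p)-np.array(c["origin"])).T
    return np.c_[c["fx"]*q[0]/q[2]+c["cx"],c["fy"]*q[1]/q[2]+c["cy"]]
E
python3 - <<'E'
from h import *
c=np.load("scene0.npz")
a=c["img"][182:262,270:363,::-1]
b=c["img"][255:305,180:240,::-1]
A=cv2.resize(a,None,fx=6,fy=6,interpolation=cv2.INTER_CUBIC); B=cv2.resize(b,None,fx=4,fy=4,interpolation=cv2.INTER_CUBIC)
o=np.zeros((480,800,3),np.uint8); o[:,:558]=A; o[:200,560:800]=B
cv2.imwrite("pics/crop0.png",o)
for n,u,v,z in (("ring",295*.7,398*.7,.0115),("disc",303*.7,402*.7,.0085),("scale",450*.7,340*.7,.037)): print(n,ray(c,u,v,z))
E
```

```text
ring [ 0.63771657 -0.00516086  0.0115    ]
disc [ 0.6245932  -0.00726715  0.0085    ]
scale [ 0.49405359 -0.21876227  0.037     ]
```

View pics/crop0.png

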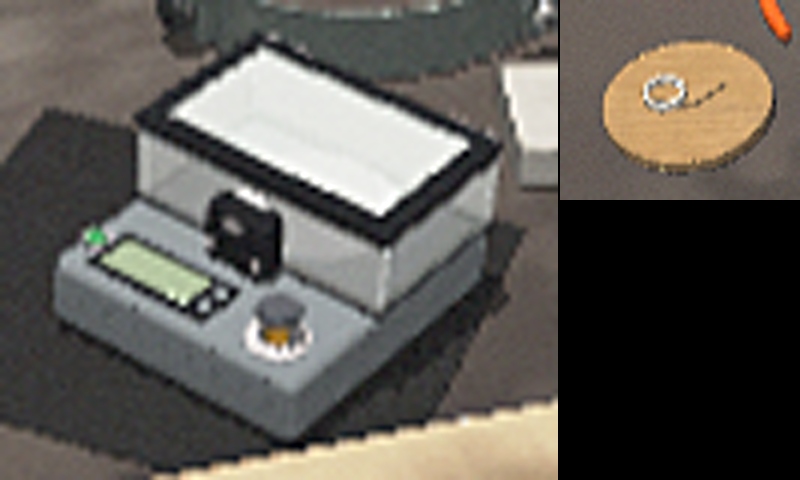

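Crop: the cover corners are at (138,118), (385,243), (500,145) and (262,38), the button cap at (281,308), and the ring at (664,92). Next I fit the scale pose.

```bash
cat >> h.py <<'E'
def S(x,y,yaw,p):
    return np.array([x,y,.003])+np.atleast_2d(p)/1000@R.from_euler('z',yaw).as_matrix().T
E
python3 - <<'E'
from h import *
from scipy.optimize import least_squares
from workcell import sensors
c=np.load("scene0.npz")
P=np.array([[-27,61,75],[-27,-61,75],[55,-61,75],[55,61,75],[-79,-60,34],[-79,60,34],[-25,-60,34]])
U=np.array([[138,118],[385,243],[500,145],[262,38],[290,388],[58,262],[380,318]])/6+[270,182]
f=lambda v:(proj(c,S(*v,P))-U)[:,:].ravel()
r=least_squares(f,[.5,-.2,-.8],loss="soft_l1"); v=r.x
print(v,np.degrees(v[2])); print(f(v).reshape(-1,2).round(1))
np.save("scale.npy",v)
for n,p in dict(button=[-60,-38,50],pan=[17,0,44],hinge=[55,0,70],catch=[-32,0,62],front=[-27,0,75],openedge=[72,0,150]).items(): print(n,S(*v,p).round(4),proj(c,S(*v,p)).round(1))
print("cap seen",np.array([281,308])/6+[270,182])
for zz in (43,49,54): print(zz,ray(c,281/6+270,308/6+182,zz/1000))
# cap elevation vs axis
for h in (12,16,20): print(h,((proj(c,S(*v,[-60,-38,34+h]))-[270,182])*6).round(1))
print("ring",ray(c,180+(664-560)/4,255+92/4,.0115))
q=R.from_rotvec(sensors.read_state()["tcp_rot"]).as_matrix(); print(q.round(3))
E
```

```text
[ 0.51781731 -0.28210104 -1.7317562 ] -99.22232153151404
[[-0.6 -0.4]
 [ 0.2 -0.3]
 [ 1.6  0. ]
 [-0.1 -1.2]
 [ 0.5  0.8]
 [-1.5 -0.5]
 [-0.1  0.9]]
button [[ 0.4899 -0.2168  0.053 ]] [[316.6 233.6]]
pan [[ 0.5151 -0.2989  0.047 ]] [[323.4 213.7]]
hinge [[ 0.509  -0.3364  0.073 ]] [[333.4 198.1]]
catch [[ 0.5229 -0.2505  0.065 ]] [[311.1 216.9]]
front [[ 0.5221 -0.2555  0.078 ]] [[312.7 211.4]]
openedge [[ 0.5063 -0.3532  0.153 ]] [[340.3 166.9]]
cap seen [316.83333333 233.33333333]
43 [ 0.49524801 -0.22911829  0.043     ]
49 [ 0.4920428  -0.22244539  0.049     ]
54 [ 0.4893718  -0.21688464  0.054     ]
12 [[278.9 318. ]]
16 [[279.4 309.7]]
20 [[280.  301.4]]
ring [ 0.63975175 -0.00597517  0.0115    ]
[[ 0.975  0.22  -0.001]
 [ 0.22  -0.975  0.002]
 [-0.    -0.002 -1.   ]]
```

Request:
step_arm(
  moves=[
    [[0, 0, 0], [0, 0, -0.0945]],
    [[0, 0, 0], [0, 0, -0.0945]],
    [[0, 0, 0], [0, 0, -0.0945]],
    [[0, 0, 0], [0, 0, -0.0945]],
    [[0, 0, 0], [0, 0, -0.0945]],
    [[0, 0, 0], [0, 0, -0.0945]],
    [[0, 0, 0], [0, 0, -0.0945]],
    [[0, 0, 0], [0, 0, -0.0945]],
    [[0.5, 0.3, 0], [0, 0, 0]],
    [[0.75, 0.45, 0], [0, 0, 0]],
  ],
  jaw=255,
)

```text
t: 1.1
ee_pos: [0.1824, -0.5551, 0.2518]
tcp_rot: [-2.399, -2.027, 0.001]
ft_force: [1.2, -0.3, 0.6]
finger_gap: 0.01
grip_force: 0.0
```

Request:
step_arm(
  moves=[
    [[0.8, 0.5, 0], [0, 0, 0]],
    [[0.8, 0.5, 0], [0, 0, 0]],
    [[0.8, 0.5, 0], [0, 0, 0]],
    [[0.8, 0.5, 0], [0, 0, 0]],
    [[0.8, 0.5, 0], [0, 0, 0]],
    [[0.8, 0.5, 0], [0, 0, 0]],
    [[0.8, 0.5, 0], [0, 0, 0]],
    [[0.8, 0.5, 0], [0, 0, 0]],
    [[0.8, 0.5, 0], [0, 0, 0]],
    [[0.5, 0.45, 0], [0, 0, 0]],
  ],
)

```text
t: 2.1
ee_pos: [0.4923, -0.2101, 0.2527]
tcp_rot: [-2.389, -2.039, -0.002]
ft_force: [0.4, -0.3, 0.1]
finger_gap: 0.0001
grip_force: 0.0
```

```bash
python3 - <<'E'
from workcell import sensors, optics
from h import *
c=optics.camera("wrist"); np.savez("wrist0.npz",**c)
s=sensors.read_state(); print(s["ee_pos"],s["tcp_rot"],s["ft_force"],s["finger_gap"],s["q"].round(2) if hasattr(s["q"],"round") else s["q"])
print(c["origin"],rot(c).round(2).tolist(),c["fx"])
v=np.load("scale.npy")
for n,p in dict(button=[-60,-38,50],led=[-79,-60,34],led2=[-79,60,34],c1=[-27,61,75],c2=[-27,-61,75]).items(): print(n,proj(c,S(*v,p))*800/560)
cv2.imwrite("pics/w0.png",cv2.resize(c["img"][:,:,::-1],(800,600),interpolation=cv2.INTER_CUBIC))
E
```

```text
[ 0.49746438 -0.20585324  0.25327961] [2.38292552 2.04620335 0.0131707 ] [4.3493287  2.09772132 1.34920063] 0.00037175373668418084 [ 0.62  0.61 -0.5   1.82  0.38  0.8  -0.22]
[ 0.50194955 -0.14270112  0.38406442] [[0.99, -0.15, -0.04], [-0.16, -0.95, -0.26], [-0.0, 0.26, -0.97]] 312.56891993795176
button [[397.58152051 289.20091195]]
led [[369.58491467 260.8974714 ]]
led2 [[522.79934862 261.44361696]]
c1 [[533.9541707  341.74092333]]
c2 [[365.66679169 341.16254495]]
```

View pics/w0.png

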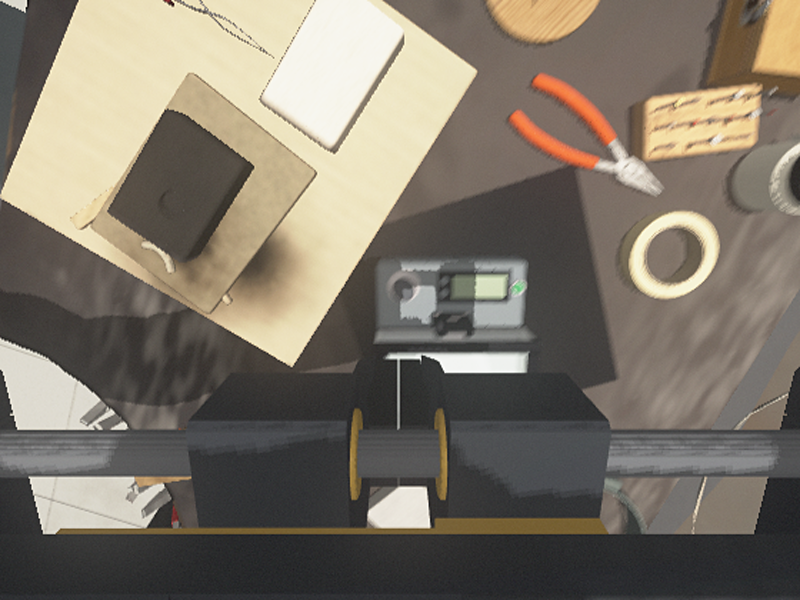

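The wrist view shows the button at (404,288), close to its predicted position. The arm was still moving, so I'll descend, let it settle and look again.

Request:
step_arm(
  moves=[
    [[0, 0, 0.3], [0, 0, 0]],
    [[0, 0, 0.6], [0, 0, 0]],
    [[0, 0, 0.6], [0, 0, 0]],
    [[0, 0, 0.6], [0, 0, 0]],
    [[0, 0, 0.5], [0, 0, 0]],
    [[0, 0, 0.3], [0, 0, 0]],
    [[0, 0, 0.1], [0, 0, 0]],
    [[0, 0, 0], [0, 0, 0]],
    [[0, 0, 0], [0, 0, 0]],
    [[0, 0, 0], [0, 0, 0]],
  ],
)

```text
t: 3.15
ee_pos: [0.4913, -0.2141, 0.1036]
tcp_rot: [2.392, 2.034, 0.001]
ft_force: [-0.4, 0.5, -0.0]
finger_gap: 0.0002
grip_force: 0.0
```

```bash
cat > look.py <<'E'
from workcell import sensors, optics
from h import *
import sys
c=optics.camera(sys.argv[1]); np.savez(sys.argv[2]+".npz",**c)
x0,y0,x1,y1=map(int,sys.argv[3].split(","))
v=np.load("scale.npy")
k=800/(x1-x0)
for n,p in dict(button=[-60,-38,52],led=[-79,-60,34],led2=[-79,60,34],c1=[-27,61,75],c2=[-27,-61,75],pan=[17,0,44]).items(): print(n,((proj(c,S(*v,p))-[x0,y0])*k).round(1))
cv2.imwrite("pics/"+sys.argv[2]+".png",cv2.resize(c["img"][y0:y1,x0:x1,::-1],None,fx=k,fy=k,interpolation=cv2.INTER_CUBIC))
s=sensors.read_state(); p=s["ee_pos"]
print(s["t"],p,s["tcp_rot"],s["ft_force"],s["finger_gap"])
d=np.array(p)-[v[0],v[1],.003]; print("scale frame tcp mm",(R.from_euler('z',-v[2]).apply(d)*1000).round(1))
E
python3 look.py wrist w1 140,105,420,315
```

```text
button [[395.9 414.7]]
led [[299.7 308.2]]
led2 [[823.1 307.6]]
c1 [[890.6 610.8]]
c2 [[281.2 611.8]]
pan [[550.1 694.7]]
3.2 [ 0.49126664 -0.21412045  0.10360017] [2.39239809e+00 2.03385019e+00 1.33900953e-03] [0.11932592 0.06852954 0.05023624] 0.0003026648703323932
scale frame tcp mm [-62.8 -37.1 100.6]
```

View pics/w1.png

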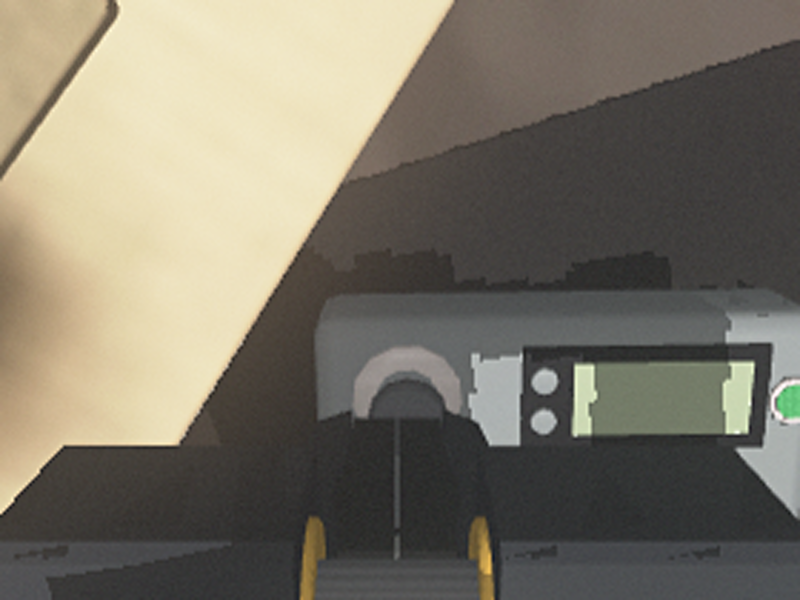

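Request:
step_arm(
  moves=[
    [[0.04, 0.04, 0.1], [0, 0, 0]],
    [[0, 0, 0.2], [0, 0, 0]],
    [[0, 0, 0.2], [0, 0, 0]],
    [[0, 0, 0.1], [0, 0, 0]],
    [[0, 0, 0.03], [0, 0, 0]],
    [[0, 0, 0.01], [0, 0, 0]],
    [[0, 0, 0.01], [0, 0, 0]],
    [[0, 0, 0.01], [0, 0, 0]],
    [[0, 0, 0], [0, 0, 0]],
    [[0, 0, 0], [0, 0, 0]],
  ],
)

```text
t: 4.2
ee_pos: [0.4931, -0.2123, 0.0699]
tcp_rot: [2.393, 2.035, 0.0]
ft_force: [-0.4, -0.2, -0.2]
finger_gap: 0.0006
grip_force: 0.0
```

Request:
step_arm(
  moves=[
    [[0, 0, 0.005], [0, 0, 0]],
    [[0, 0, 0.005], [0, 0, 0]],
    [[0, 0, 0.005], [0, 0, 0]],
    [[0, 0, 0.005], [0, 0, 0]],
    [[0, 0, 0.005], [0, 0, 0]],
    [[0, 0, 0.005], [0, 0, 0]],
    [[0, 0, 0.005], [0, 0, 0]],
    [[0, 0, 0.005], [0, 0, 0]],
    [[0, 0, 0], [0, 0, 0]],
    [[0, 0, 0], [0, 0, 0]],
  ],
)

```text
t: 5.2
ee_pos: [0.4931, -0.2122, 0.0679]
tcp_rot: [2.393, 2.035, -0.0]
ft_force: [-1.3, 0.4, 3.2]
finger_gap: 0.0006
grip_force: 1.2
```

Request:
step_arm(
  moves=[
    [[0, 0, 0.005], [0, 0, 0]],
    [[0, 0, 0.005], [0, 0, 0]],
    [[0, 0, 0.005], [0, 0, 0]],
    [[0, 0, 0.005], [0, 0, 0]],
    [[0, 0, 0.005], [0, 0, 0]],
    [[0, 0, 0.005], [0, 0, 0]],
    [[0, 0, 0.005], [0, 0, 0]],
    [[0, 0, 0], [0, 0, 0]],
    [[0, 0, 0], [0, 0, 0]],
    [[0, 0, 0], [0, 0, 0]],
  ],
)

```text
t: 6.2
ee_pos: [0.4931, -0.2122, 0.066]
tcp_rot: [2.393, 2.035, 0.0]
ft_force: [-0.3, 0.7, 4.7]
finger_gap: 0.0002
grip_force: 2.0
```

```bash
python3 - <<'E'
from workcell import sensors,optics
from h import *
a=optics.camera("scene")["img"].astype(int); b=np.load("scene0.npz")["img"].astype(int)
print("changed in cover zone",(abs(a-b).sum(2)[160:225,290:370]>60).sum())
print(sensors.read_state()["ft_force"])
E
```

```text
changed in cover zone 2636
[-0.93683061  0.0618064   4.45423158]
```

Request:
step_arm(
  moves=[
    [[0, 0, 0.004], [0, 0, 0]],
    [[0, 0, 0.004], [0, 0, 0]],
    [[0, 0, 0.004], [0, 0, 0]],
    [[0, 0, 0], [0, 0, 0]],
    [[0, 0, 0], [0, 0, 0]],
    [[0, 0, 0], [0, 0, 0]],
    [[0, 0, 0], [0, 0, 0]],
    [[0, 0, 0], [0, 0, 0]],
    [[0, 0, 0], [0, 0, 0]],
    [[0, 0, 0], [0, 0, 0]],
  ],
)

```text
t: 7.25
ee_pos: [0.4931, -0.2122, 0.0654]
tcp_rot: [2.393, 2.035, -0.0]
ft_force: [-0.9, 0.2, 4.4]
finger_gap: 0.0007
grip_force: 2.2
```

```bash
python3 look.py scene s1 250,120,450,270
```

```text
button [[266.5 451.7]]
led [[275.5 509.9]]
led2 [[112.7 420.7]]
c1 [[169.6 325.2]]
c2 [[337.6 409. ]]
pan [[293.4 374.8]]
7.3 [ 0.49306046 -0.21219771  0.06538543] [ 2.39325587e+00  2.03502778e+00 -1.10290695e-05] [0.19550867 0.65324571 4.47375675] 0.0004674456928953425
scale frame tcp mm [-65.  -35.6  62.4]
```

View pics/s1.png

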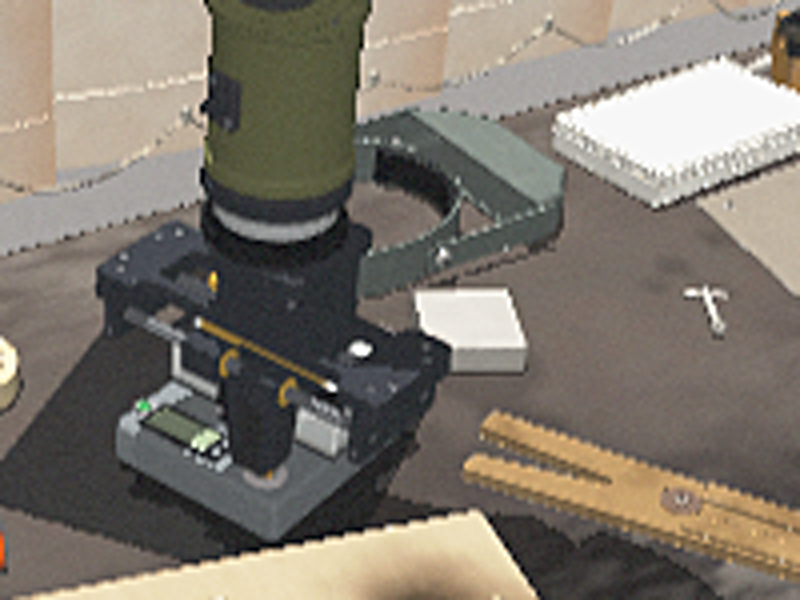

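Request:
step_arm(
  moves=[
    [[0, 0, -0.2], [0, 0, 0]],
    [[0, 0, -0.6], [0, 0, 0]],
    [[0, 0, -0.8], [0, 0, 0]],
    [[0.4, 0.2, 0], [0, 0, 0]],
    [[0.75, 0.37, 0], [0, 0, 0]],
    [[0.75, 0.37, 0], [0, 0, 0]],
    [[0.75, 0.37, 0], [0, 0, 0]],
    [[0.75, 0.37, 0], [0, 0, 0]],
    [[0.75, 0.37, 0], [0, 0, 0]],
    [[0.4, 0.2, 0], [0, 0, 0]],
  ],
)

```text
t: 8.3
ee_pos: [0.6423, -0.0009, 0.1459]
tcp_rot: [-2.388, -2.039, -0.006]
ft_force: [-0.2, 0.3, 0.0]
finger_gap: 0.0004
grip_force: 0.0
```

Request:
step_arm(
  moves=[
    [[0, 0, 0], [0, 0, 0]],
    [[0, 0, 0], [0, 0, 0]],
    [[0, 0, 0], [0, 0, 0]],
    [[0, 0, 0], [0, 0, 0]],
    [[0, 0, 0], [0, 0, 0]],
    [[0, 0, 0], [0, 0, 0]],
    [[0, 0, 0], [0, 0, 0]],
    [[0, 0, 0], [0, 0, 0]],
    [[0, 0, 0], [0, 0, 0]],
    [[0, 0, 0], [0, 0, 0]],
  ],
  jaw=130,
)

```text
t: 9.3
ee_pos: [0.6407, -0.0057, 0.1454]
tcp_rot: [2.393, 2.035, -0.0]
ft_force: [-0.0, -0.7, -0.2]
finger_gap: 0.0432
grip_force: 0.0
```

```bash
python3 - <<'E'
from workcell import sensors,optics
from h import *
c=optics.camera("scene"); np.savez("s2.npz",**c); w=optics.camera("wrist"); np.savez("w2.npz",**w)
A=cv2.resize(c["img"][170:260,265:385,::-1],(400,300),interpolation=cv2.INTER_CUBIC)
B=cv2.resize(w["img"][:,:,::-1],(800,600),interpolation=cv2.INTER_CUBIC)
B[300:,400:]=A
cv2.imwrite("pics/c2.png",B)
s=sensors.read_state(); print(s["t"],s["ee_pos"],s["tcp_rot"],s["finger_gap"])
print("ring pred",proj(w,[.6397,-.006,.0115])*800/560)
E
```

```text
9.4 [ 0.64064812 -0.00567326  0.14534062] [ 2.39322452e+00  2.03515996e+00 -7.59790819e-05] 0.043450981678429625
ring pred [[398.16712879 302.32551654]]
```

View pics/c2.png

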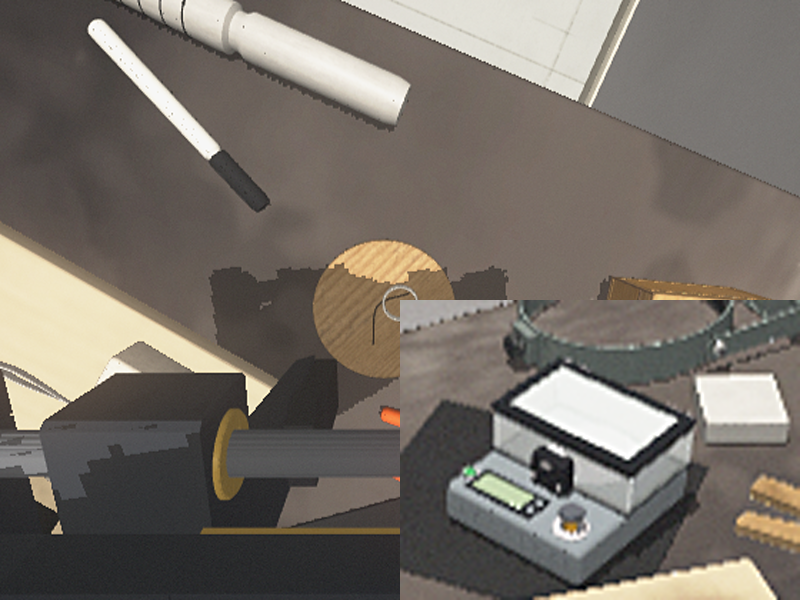

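The inset shows the cover still shut, so I stopped just short of the release point. The ring sits at (400,303), matching the prediction. I'll go back and press slightly deeper.

Request:
step_arm(
  moves=[
    [[-0.4, -0.2, 0], [0, 0, 0]],
    [[-0.75, -0.37, 0], [0, 0, 0]],
    [[-0.75, -0.37, 0], [0, 0, 0]],
    [[-0.75, -0.37, 0], [0, 0, 0]],
    [[-0.75, -0.37, 0], [0, 0, 0]],
    [[-0.75, -0.37, 0], [0, 0, 0]],
    [[-0.4, -0.2, 0], [0, 0, 0]],
    [[0, 0, 0.4], [0, 0, 0]],
    [[0, 0, 0.6], [0, 0, 0]],
    [[0, 0, 0.3], [0, 0, 0]],
  ],
  jaw=255,
)

```text
t: 10.4
ee_pos: [0.4924, -0.2124, 0.0789]
tcp_rot: [-2.393, -2.034, 0.001]
ft_force: [0.3, 0.3, 0.5]
finger_gap: 0.0004
grip_force: 0.0
```

Request:
step_arm(
  moves=[
    [[0, 0, 0.05], [0, 0, 0]],
    [[0, 0, 0.04], [0, 0, 0]],
    [[0, 0, 0.02], [0, 0, 0]],
    [[0, 0, 0.02], [0, 0, 0]],
    [[0, 0, 0.02], [0, 0, 0]],
    [[0, 0, 0.02], [0, 0, 0]],
    [[0, 0, 0.02], [0, 0, 0]],
    [[0, 0, 0.01], [0, 0, 0]],
    [[0, 0, 0], [0, 0, 0]],
    [[0, 0, 0], [0, 0, 0]],
  ],
)

```text
t: 11.4
ee_pos: [0.493, -0.2122, 0.0704]
tcp_rot: [2.393, 2.035, -0.0]
ft_force: [0.4, 0.4, -0.9]
finger_gap: 0.0005
grip_force: 0.0
```

```bash
python3 - <<'E'
from workcell import sensors,optics
from h import *
c=optics.camera("side"); np.savez("d0.npz",**c); print(sensors.read_state()["ft_force"],sensors.read_state()["ee_pos"])
c=optics.camera("scene"); np.savez("s3.npz",**c); print(sensors.read_state()["ft_force"])
E
```

```text
[ 0.38357954 -0.13590558  0.1945923 ] [ 0.49307383 -0.21220325  0.07039126]
[-0.17365393  1.0726317  -0.65644748]
```

Request:
step_arm(
  moves=[
    [[0, 0, 0.01], [0, 0, 0]],
    [[0, 0, 0.01], [0, 0, 0]],
    [[0, 0, 0.01], [0, 0, 0]],
    [[0, 0, 0.01], [0, 0, 0]],
    [[0, 0, 0.01], [0, 0, 0]],
    [[0, 0, 0.01], [0, 0, 0]],
    [[0, 0, 0.01], [0, 0, 0]],
    [[0, 0, 0.01], [0, 0, 0]],
    [[0, 0, 0.01], [0, 0, 0]],
    [[0, 0, 0], [0, 0, 0]],
  ],
)

```text
t: 12.5
ee_pos: [0.4931, -0.2122, 0.0659]
tcp_rot: [2.393, 2.035, -0.0]
ft_force: [-0.5, 0.1, 5.1]
finger_gap: 0.0002
grip_force: 2.1
```

Request:
step_arm(
  moves=[
    [[0, 0, 0.005], [0, 0, 0]],
    [[0, 0, 0.005], [0, 0, 0]],
    [[0, 0, 0.005], [0, 0, 0]],
    [[0, 0, 0.005], [0, 0, 0]],
    [[0, 0, 0], [0, 0, 0]],
    [[0, 0, 0], [0, 0, 0]],
    [[0, 0, 0], [0, 0, 0]],
    [[0, 0, 0], [0, 0, 0]],
    [[0, 0, 0], [0, 0, 0]],
    [[0, 0, 0], [0, 0, 0]],
  ],
)

```text
t: 13.5
ee_pos: [0.4931, -0.2122, 0.0649]
tcp_rot: [2.393, 2.035, -0.0]
ft_force: [-0.5, -0.1, 4.6]
finger_gap: 0.0006
grip_force: 2.4
```

```bash
python3 - <<'E'
from workcell import sensors,optics
from h import *
f=[]
for n in ("side","scene"):
    c=optics.camera(n); np.savez(n+"p.npz",**c); f.append(sensors.read_state()["ft_force"][2])
    b=np.load(("d0" if n=="side" else "s3")+".npz")["img"].astype(int); d=abs(c["img"].astype(int)-b).sum(2)>60
    print(n,d.sum(),np.argwhere(d).min(0) if d.any() else 0,np.argwhere(d).max(0) if d.any() else 0)
print(f,sensors.read_state()["ee_pos"])
E
```

```text
side 1686 [  0 277] [364 532]
scene 3313 [  0 273] [401 559]
[np.float64(4.7041102606774485), np.float64(4.81426983184634)] [ 0.49306376 -0.21219038  0.06486775]
```

```bash
python3 - <<'E'
from h import *
v=np.load("scale.npy")
for n,o in (("side","d0"),("scene","s3")):
    c=np.load(n+"p.npz"); b=np.load(o+".npz")["img"].astype(int)
    d=(abs(c["img"].astype(int)-b).sum(2)>90).astype(np.uint8)
    k,_,st,ce=cv2.connectedComponentsWithStats(cv2.morphologyEx(d,cv2.MORPH_OPEN,np.ones((2,2),np.uint8)))
    print(n,[(s[:5].tolist()) for s in st[1:] if s[4]>15])
    print("shut",proj(c,S(*v,[[-27,61,75],[-27,-61,75],[55,-61,75],[55,61,75]])).round(0).tolist())
    print("open",proj(c,S(*v,[[72,61,150],[72,-61,150]])).round(0).tolist())
E
```

```text
side [[313, 15, 16, 28, 65], [356, 74, 5, 7, 18], [313, 146, 37, 13, 238], [349, 154, 6, 3, 16], [309, 156, 5, 5, 16], [279, 162, 23, 12, 59], [307, 173, 7, 7, 34], [309, 184, 12, 5, 24], [293, 189, 8, 4, 18], [349, 190, 7, 4, 22], [336, 195, 16, 14, 110], [373, 194, 5, 5, 16]]
shut [[293.0, 195.0], [342.0, 211.0], [359.0, 196.0], [312.0, 182.0]]
open [[318.0, 150.0], [367.0, 163.0]]
scene [[447, 0, 12, 17, 76], [547, 0, 13, 22, 88], [465, 31, 39, 90, 313], [298, 114, 6, 9, 22], [505, 130, 5, 10, 22], [304, 171, 31, 11, 176], [337, 172, 7, 6, 18], [291, 193, 7, 6, 20], [300, 199, 11, 7, 35], [343, 200, 12, 5, 26], [356, 202, 8, 5, 22], [339, 204, 5, 8, 29], [296, 211, 10, 7, 30], [326, 212, 12, 17, 80], [311, 236, 7, 5, 18]]
shut [[292.0, 201.0], [334.0, 222.0], [355.0, 206.0], [314.0, 187.0]]
open [[319.0, 158.0], [362.0, 176.0]]
```

```bash
python3 - <<'E'
from h import *
o=[]
for n,q,(x,y) in (("side","d0",(275,130)),("scene","s3",(270,145))):
    o.append(np.hstack([cv2.resize(np.load(f+".npz")["img"][y:y+90,x:x+120,::-1],(400,300),interpolation=cv2.INTER_CUBIC) for f in (q,n+"p")]))
cv2.imwrite("pics/cmp.png",np.vstack(o))
E
```

```text
(no output)
```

View pics/cmp.png

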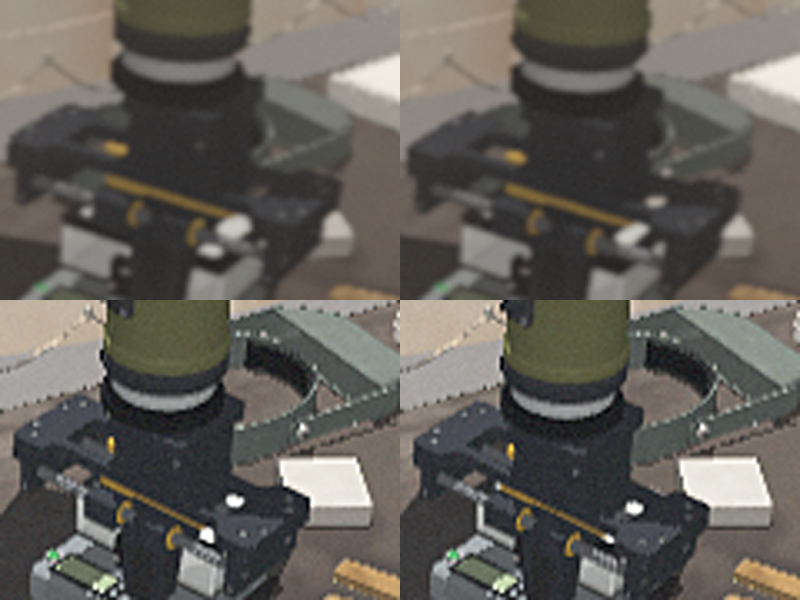

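The right-hand panels are unchanged from the left ones, so the cover is still shut. I'll keep going in small steps, checking numerically where the open cover's edge would appear (scene x 345-366, y 170-200).

Request:
step_arm(
  moves=[
    [[0, 0, 0.005], [0, 0, 0]],
    [[0, 0, 0.005], [0, 0, 0]],
    [[0, 0, 0], [0, 0, 0]],
    [[0, 0, 0], [0, 0, 0]],
    [[0, 0, 0], [0, 0, 0]],
    [[0, 0, 0], [0, 0, 0]],
    [[0, 0, 0], [0, 0, 0]],
    [[0, 0, 0], [0, 0, 0]],
    [[0, 0, 0], [0, 0, 0]],
    [[0, 0, 0], [0, 0, 0]],
  ],
)

```text
t: 14.6
ee_pos: [0.4931, -0.2122, 0.0643]
tcp_rot: [2.393, 2.035, -0.0]
ft_force: [0.3, -0.6, 1.0]
finger_gap: 0.0006
grip_force: 0.5
```

```bash
cat > op.py <<'E'
from workcell import sensors,optics
from h import *
c=optics.camera("scene")["img"].astype(int); b=np.load("scenep.npz")["img"].astype(int)
print("open-zone diff",(abs(c-b).sum(2)[165:200,345:368]>90).sum())
s=sensors.read_state(); print(s["t"],s["ft_force"][2],s["ee_pos"][2])
E
python3 op.py
```

```text
open-zone diff 0
14.65 0.9741416542645865 0.06433517625665013
```

```bash
python3 op.py; python3 look.py scene s5 270,130,390,220 | tail -2
```

```text
open-zone diff 0
14.7 1.5283394514230975 0.06434597260681453
14.75 [ 0.49306267 -0.21218724  0.06435914] [ 2.39321830e+00  2.03509894e+00 -1.85520468e-05] [-0.48702726  0.36391237 -0.04211946] 0.00043029535218176446
scale frame tcp mm [-65.  -35.6  61.4]
```

View pics/s5.png

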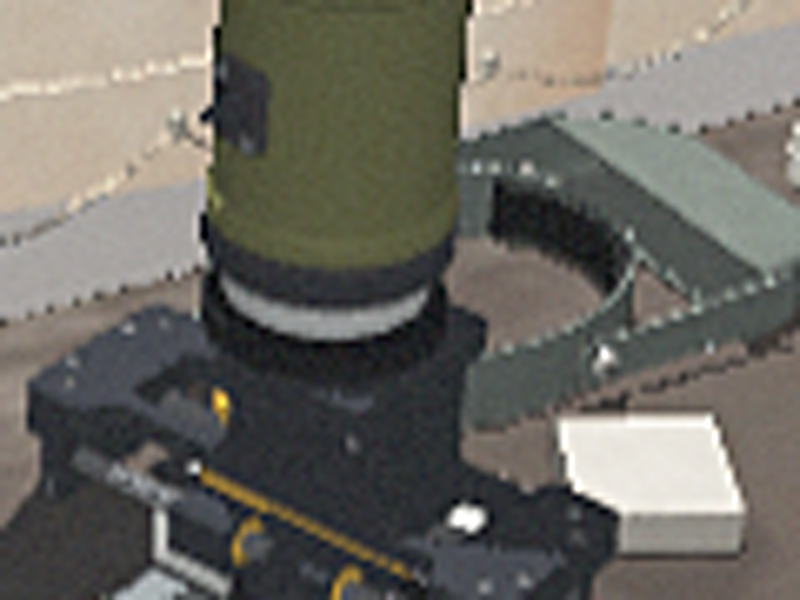

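```bash
python3 - <<'E'
from h import *
a=np.load("s5.npz")["img"].astype(int); b=np.load("scenep.npz")["img"].astype(int); z=np.load("s3.npz")["img"].astype(int); f=np.load("s2.npz")["img"].astype(int)
for n,q in (("p-s3",z),("p-s5",a)):
    d=abs(q-b).sum(2)>60; print(n,[(r,c,int(d[r:r+10,c:c+10].sum())) for r in range(160,250,10) for c in range(280,370,10) if d[r:r+10,c:c+10].sum()>4])
from workcell import sensors
for _ in range(3): s=sensors.read_state(); print(s["ft_force"],s["ee_pos"],s["grip_force"])
E
```

```text
p-s3 [(160, 300, 32), (160, 310, 19), (160, 320, 18), (160, 330, 18), (170, 280, 16), (170, 290, 26), (170, 300, 53), (170, 310, 60), (170, 320, 62), (170, 330, 44), (170, 340, 12), (180, 280, 23), (180, 290, 35), (180, 300, 19), (180, 310, 17), (180, 320, 18), (180, 340, 8), (190, 280, 29), (190, 290, 43), (190, 300, 23), (190, 320, 12), (190, 340, 9), (200, 280, 12), (200, 290, 38), (200, 300, 66), (200, 310, 38), (200, 320, 8), (200, 330, 25), (200, 340, 36), (200, 350, 34), (200, 360, 11), (210, 290, 16), (210, 300, 30), (210, 310, 13), (210, 320, 68), (210, 330, 49), (210, 340, 41), (210, 350, 23), (210, 360, 7), (220, 290, 5), (220, 320, 29), (220, 330, 44), (220, 340, 16), (230, 300, 16), (230, 310, 25), (230, 320, 5), (230, 330, 8), (230, 340, 16)]
p-s5 [(170, 300, 5), (170, 310, 7), (170, 320, 6), (190, 290, 7), (190, 300, 5), (200, 280, 6), (200, 290, 18), (200, 300, 11), (200, 330, 5), (200, 340, 11), (210, 300, 10), (210, 320, 14), (210, 330, 16), (210, 340, 7), (220, 330, 18)]
[-0.48702726  0.36391237 -0.04211946] [ 0.49306267 -0.21218724  0.06435914] 0.4810239630751312
[-0.48702726  0.36391237 -0.04211946] [ 0.49306267 -0.21218724  0.06435914] 0.4810239630751312
[-0.48702726  0.36391237 -0.04211946] [ 0.49306267 -0.21218724  0.06435914] 0.4810239630751312
```

Request:
step_arm(
  moves=[
    [[0, 0, -0.1], [0, 0, 0]],
    [[0.2, 0, -0.2], [0, 0, 0]],
    [[0.6, 0, -0.4], [0, 0, 0]],
    [[0.75, 0.37, -0.5], [0, 0, 0]],
    [[0.75, 0.37, -0.4], [0, 0, 0]],
    [[0.75, 0.37, 0], [0, 0, 0]],
    [[0.75, 0.37, 0], [0, 0, 0]],
    [[0.75, 0.37, 0], [0, 0, 0]],
    [[0, 0.4, 0], [0, 0, 0]],
    [[0, 0, 0], [0, 0, 0]],
  ],
)

```text
t: 15.75
ee_pos: [0.643, -0.0033, 0.1453]
tcp_rot: [2.39, 2.037, 0.006]
ft_force: [-0.8, -1.2, -0.1]
finger_gap: 0.0005
grip_force: 0.0
```

```bash
python3 - <<'E'
from workcell import sensors,optics
from h import *
a=optics.camera("scene"); np.savez("s6.npz",**a); b=np.load("s2.npz")["img"].astype(int)
s=sensors.read_state(); print(s["t"],s["ee_pos"],s["tcp_rot"],s["ft_force"])
d=abs(a["img"].astype(int)-b).sum(2)>60; print([(r,c,int(d[r:r+10,c:c+10].sum())) for r in range(140,250,10) for c in range(280,380,10) if d[r:r+10,c:c+10].sum()>4])
E
```

```text
15.8 [ 0.6410021  -0.00492757  0.14478413] [2.39247792e+00 2.03544312e+00 9.28185459e-04] [ 0.06689876 -1.42513034  0.53328212]
[(180, 310, 5), (190, 290, 12), (190, 300, 23), (190, 310, 6), (190, 320, 8), (190, 330, 8), (200, 290, 16), (200, 300, 26), (200, 310, 16), (200, 340, 19), (210, 300, 6), (210, 310, 30), (210, 320, 31), (210, 330, 20), (220, 330, 7), (230, 310, 31), (230, 320, 6)]
```

```bash
python3 - <<'E'
from workcell import sensors,optics
from h import *
b=np.load("s2.npz")["img"].astype(int); e=np.load("s6.npz")["img"].astype(int)
for i in range(3): a=optics.camera("scene")
np.savez("s7.npz",**a); a=a["img"].astype(int)
print((abs(a-b).sum(2)>60)[140:250,280:380].sum(),(abs(a-e).sum(2)>60)[140:250,280:380].sum())
# pano: before, after enlarged
o=[cv2.resize(q[170:260,265:385,::-1].astype(np.uint8),(400,300),interpolation=cv2.INTER_CUBIC) for q in (b,a)]
w=optics.camera("wrist"); np.savez("w7.npz",**w)
sd=optics.camera("side"); z=np.load("side0.npz")["img"]
o2=[cv2.resize(q[165:255,275:395,::-1],(400,300),interpolation=cv2.INTER_CUBIC) for q in (z,sd["img"])]
cv2.imwrite("pics/cmp7.png",np.vstack([np.hstack(o),np.hstack(o2)]))
E
```

```text
271 0
```

View pics/cmp7.png

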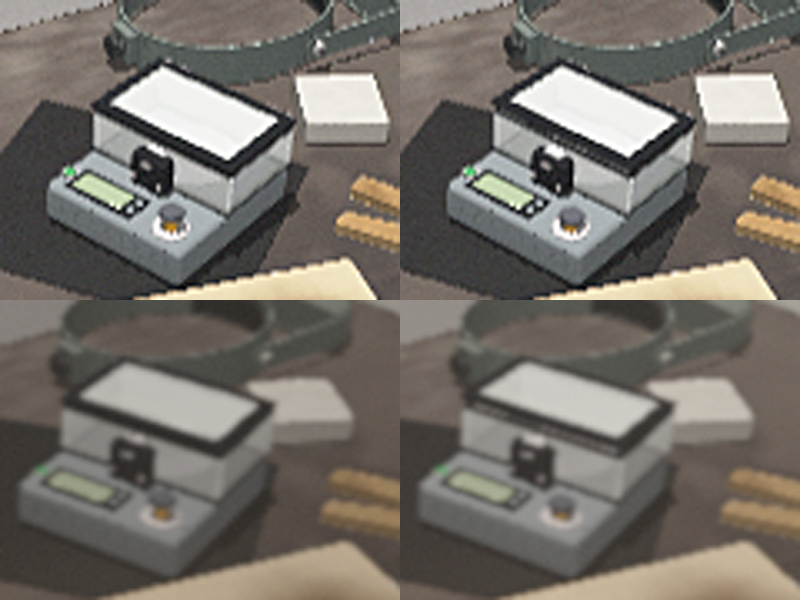

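Left is before and right is after. The cover's front edge now shows a thin light gap, so it has popped slightly ajar but not swung open. The button may also sit lower. I'll wait 1 s and measure.

Request:
step_arm(
  moves=[
    [[0, 0, 0], [0, 0, 0]],
    [[0, 0, 0], [0, 0, 0]],
    [[0, 0, 0], [0, 0, 0]],
    [[0, 0, 0], [0, 0, 0]],
    [[0, 0, 0], [0, 0, 0]],
    [[0, 0, 0], [0, 0, 0]],
    [[0, 0, 0], [0, 0, 0]],
    [[0, 0, 0], [0, 0, 0]],
    [[0, 0, 0], [0, 0, 0]],
    [[0, 0, 0], [0, 0, 0]],
  ],
)

```text
t: 17.05
ee_pos: [0.6406, -0.0058, 0.1444]
tcp_rot: [2.393, 2.035, -0.0]
ft_force: [1.1, -0.3, 0.2]
finger_gap: 0.0003
grip_force: 0.0
```

```bash
python3 - <<'E'
from workcell import sensors,optics
from h import *
a=optics.camera("scene"); np.savez("s8.npz",**a); n=a["img"]
b=np.load("s2.npz")["img"]; e=np.load("s7.npz")["img"]
print("t",sensors.read_state()["t"],"vs s7",(abs(n.astype(int)-e).sum(2)>60)[140:250,280:380].sum(),"vs s2",(abs(n.astype(int)-b).sum(2)>60)[140:250,280:380].sum())
g=lambda q:cv2.cvtColor(q,cv2.COLOR_RGB2GRAY)
B,N=g(b),g(n)
np.set_printoptions(linewidth=200)
print("cap column u=316"); print(B[224:246,316]); print(N[224:246,316])
print("cap column u=319"); print(B[224:246,319]); print(N[224:246,319])
for u in (302,322,327): print("front edge u",u); print(B[196:230,u]); print(N[196:230,u])
E
```

```text
t 17.1 vs s7 1 vs s2 271
cap column u=316
[ 15  17  38  70 137 196 167 113 119 122 117 108  90 134 138 118 195 248 183 177 178 168]
[ 17  17  35  69 136 191 187 168 122 117 120 125 110  88 110 124 193 247 186 177 176 169]
cap column u=319
[192 163 145  87 112 193 187 170 125 115  93  75 106 126 117 198 247 195 175 179 175 165]
[188 162 147  98 110 194 183 182 172 136 113  93  75  98 114 194 245 191 173 180 177 168]
front edge u 302
[ 24 124 234 247 243 250 245  74  35  51  33  61 131 170 170 167 165 167 171 169 172 170 126  90 162 186 179 175 183 171 118 138 223 219]
[ 85 202 249 244 250 244  70  37  46  39  61  74 124 175 174 170 167 168 169 170 172 165 128  92 157 185 179 179 184 174 120 134 219 218]
front edge u 322
[244 241 241 240 242 242 241 241 239 237 239 245 245 245 246 255 255  27  44  41  24  40 129 198 194 192 192 191 187 172 168 162 128  84]
[244 242 241 241 240 242 240 241 238 234 238 244 245 247 255 255  27  48  42  61  73  39 129 202 189 191 197 193 187 175 164 163 121  91]
front edge u 327
[184 254 246 242 241 241 240 241 241 241 240 240 244 245 244 245 246 253 255  72  44  48  35  14  96 175 197 194 186 161 170 168 166 163]
[197 255 245 242 241 241 241 242 242 240 239 240 244 244 244 246 254 255  75  39  42  46  61  42  93 175 197 193 187 163 169 165 173 166]
```

The numbers show the cap about 3 mm down and staying there, with the cover's front edge about 2.5 mm up and static. The catch seems only half released, so I'll press again gently and watch the force.

Request:
step_arm(
  moves=[
    [[-0.4, -0.2, 0], [0, 0, 0]],
    [[-0.75, -0.37, 0], [0, 0, 0]],
    [[-0.75, -0.37, 0], [0, 0, 0]],
    [[-0.75, -0.37, 0], [0, 0, 0]],
    [[-0.75, -0.37, 0], [0, 0, 0]],
    [[-0.75, -0.37, 0], [0, 0, 0]],
    [[-0.4, -0.2, 0], [0, 0, 0]],
    [[0, 0, 0.4], [0, 0, 0]],
    [[0, 0, 0.6], [0, 0, 0]],
    [[0, 0, 0.3], [0, 0, 0]],
  ],
)

```text
t: 18.1
ee_pos: [0.4924, -0.2124, 0.0779]
tcp_rot: [-2.393, -2.034, 0.001]
ft_force: [1.1, 0.4, 0.2]
finger_gap: 0.0009
grip_force: 0.0
```

Request:
step_arm(
  moves=[
    [[0, 0, 0.1], [0, 0, 0]],
    [[0, 0, 0.06], [0, 0, 0]],
    [[0, 0, 0.02], [0, 0, 0]],
    [[0, 0, 0.02], [0, 0, 0]],
    [[0, 0, 0.02], [0, 0, 0]],
    [[0, 0, 0.01], [0, 0, 0]],
    [[0, 0, 0.01], [0, 0, 0]],
    [[0, 0, 0.01], [0, 0, 0]],
    [[0, 0, 0], [0, 0, 0]],
    [[0, 0, 0], [0, 0, 0]],
  ],
)

```text
t: 19.1
ee_pos: [0.4931, -0.2122, 0.0669]
tcp_rot: [2.393, 2.035, -0.0]
ft_force: [0.1, 0.2, -0.6]
finger_gap: 0.0003
grip_force: 0.0
```

```bash
python3 op.py; python3 - <<'E'
from workcell import sensors,optics
for _ in range(3): optics.camera("side"); s=sensors.read_state(); print(s["ft_force"],s["ft_torque"],s["grip_force"])
E
```

```text
open-zone diff 0
19.15 -0.04396951353444086 0.06687928723048985
[ 0.35600323 -0.03410392  0.75876463] [-0.06074606 -0.08664885  0.01404944] 0.0
[ 0.25066534  0.02558361 -0.55959064] [-0.01766325 -0.05326962 -0.00825198] 0.0
[ 0.34803346  0.11372868 -0.49205605] [-0.07697849 -0.06348249 -0.02155152] 0.0
```

Request:
step_arm(
  moves=[
    [[0, 0, 0.005], [0, 0, 0]],
    [[0, 0, 0.005], [0, 0, 0]],
    [[0, 0, 0.005], [0, 0, 0]],
    [[0, 0, 0.005], [0, 0, 0]],
    [[0, 0, 0.005], [0, 0, 0]],
    [[0, 0, 0.005], [0, 0, 0]],
    [[0, 0, 0.005], [0, 0, 0]],
    [[0, 0, 0.005], [0, 0, 0]],
    [[0, 0, 0.005], [0, 0, 0]],
    [[0, 0, 0], [0, 0, 0]],
  ],
)

```text
t: 20.3
ee_pos: [0.493, -0.2122, 0.0646]
tcp_rot: [2.393, 2.035, -0.0]
ft_force: [-0.3, -0.0, 0.2]
finger_gap: 0.0006
grip_force: 0.0
```

```bash
python3 op.py; python3 - <<'E'
from workcell import sensors,optics
for _ in range(2): optics.camera("side"); s=sensors.read_state(); print(s["ft_force"],s["grip_force"])
E
```

```text
open-zone diff 0
20.35 -0.4077253002843859 0.06460819934361649
[-0.24671018 -0.65424807 -0.14967742] 0.0
[-0.32906671  0.27973069  0.02296018] 0.0
```

Still no contact at 64.6 mm. The button has stayed where I left it, consistent with the cover's lip jamming the half-retracted catch. A little more depth should free it.

Request:
step_arm(
  moves=[
    [[0, 0, 0.005], [0, 0, 0]],
    [[0, 0, 0.005], [0, 0, 0]],
    [[0, 0, 0.005], [0, 0, 0]],
    [[0, 0, 0], [0, 0, 0]],
    [[0, 0, 0], [0, 0, 0]],
    [[0, 0, 0], [0, 0, 0]],
    [[0, 0, 0], [0, 0, 0]],
    [[0, 0, 0], [0, 0, 0]],
    [[0, 0, 0], [0, 0, 0]],
    [[0, 0, 0], [0, 0, 0]],
  ],
)

```text
t: 21.45
ee_pos: [0.4931, -0.2122, 0.0639]
tcp_rot: [2.393, 2.035, 0.0]
ft_force: [-0.8, 0.1, 4.7]
finger_gap: 0.0005
grip_force: 2.4
```

```bash
python3 op.py; python3 - <<'E'
from workcell import sensors,optics
for _ in range(2): optics.camera("side"); s=sensors.read_state(); print(s["ft_force"],s["grip_force"])
E
```

```text
open-zone diff 398
21.5 5.108575234948015 0.06388615888672393
[-0.49412079 -0.11115034  4.17062749] 2.437931617241702
[-0.71750347  0.99975867  5.28610175] 2.438791197782848
```

The cover is open (zone diff 398). Next is the ring.

Request:
step_arm(
  moves=[
    [[0, 0, -0.2], [0, 0, 0]],
    [[0, 0, -0.6], [0, 0, 0]],
    [[0, 0, -0.8], [0, 0, 0]],
    [[0.4, 0.2, 0], [0, 0, 0]],
    [[0.75, 0.37, 0], [0, 0, 0]],
    [[0.75, 0.37, 0], [0, 0, 0]],
    [[0.75, 0.37, 0], [0, 0, 0]],
    [[0.75, 0.37, 0], [0, 0, 0]],
    [[0.75, 0.37, 0], [0, 0, 0]],
    [[0.4, 0.2, 0], [0, 0, 0]],
  ],
)

```text
t: 22.6
ee_pos: [0.6422, -0.0008, 0.1443]
tcp_rot: [-2.388, -2.039, -0.005]
ft_force: [-0.5, 0.2, -0.9]
finger_gap: 0.0009
grip_force: 0.0
```

Request:
step_arm(
  moves=[
    [[0, 0, 0], [0, 0, 0]],
    [[0, 0, 0], [0, 0, 0]],
    [[0, 0, 0], [0, 0, 0]],
    [[0, 0, 0], [0, 0, 0]],
    [[0, 0, 0.3], [0, 0, 0]],
    [[0, 0, 0.6], [0, 0, 0]],
    [[0, 0, 0.6], [0, 0, 0]],
    [[0, 0, 0.5], [0, 0, 0]],
    [[0, 0, 0.3], [0, 0, 0]],
    [[0, 0, 0.05], [0, 0, 0]],
  ],
  jaw=130,
)

```text
t: 23.6
ee_pos: [0.6389, -0.0063, 0.0239]
tcp_rot: [-2.392, -2.033, 0.006]
ft_force: [-0.2, 0.6, -0.7]
finger_gap: 0.0432
grip_force: 0.0
```

```bash
python3 - <<'E'
from workcell import sensors,optics
from h import *
for i in range(4): a=optics.camera("scene")
np.savez("s9.npz",**a); s=sensors.read_state(); print(s["t"],s["ee_pos"],s["ft_force"],s["finger_gap"])
b=np.load("s2.npz")["img"].astype(int); n=a["img"]
v=np.load("scale.npy"); g=cv2.cvtColor(n,cv2.COLOR_RGB2GRAY)
print("open edge pred",proj(a,S(*v,[[72,61,150],[72,-61,150]])).round(1).tolist())
d=np.argwhere((abs(n.astype(int)-b).sum(2)>60)[140:250,280:380])+[140,280]; print(len(d),d.min(0),d.max(0), [d[d[:,1]==u].min(0).tolist() for u in (325,335,345,355,360)])
print("cap",g[224:246,316])
E
```

```text
23.8 [ 0.64155393 -0.00570346  0.02747427] [0.36224424 1.04076206 0.00616239] 0.042925162832279144
open edge pred [[319.4, 158.2], [362.5, 176.0]]
2673 [158 292] [246 362] [[160, 325], [164, 335], [168, 345], [172, 355], [174, 360]]
cap [ 18  23  33  75 139 200 171 111 118 125 126 107  98 135 142 119 199 250
 187 177 180 173]
```

Request:
step_arm(
  moves=[
    [[0, 0, 0.05], [0, 0, 0]],
    [[0, 0, 0.01], [0, 0, 0]],
    [[0, 0, 0], [0, 0, 0]],
    [[0, 0, 0], [0, 0, 0]],
    [[0, 0, 0], [0, 0, 0]],
    [[0, 0, 0], [0, 0, 0]],
    [[0, 0, 0], [0, 0, 0]],
    [[0, 0, 0], [0, 0, 0]],
    [[0, 0, 0], [0, 0, 0]],
    [[0, 0, 0], [0, 0, 0]],
  ],
  jaw=255,
)

```text
t: 24.8
ee_pos: [0.6409, -0.0058, 0.0237]
tcp_rot: [2.393, 2.035, 0.001]
ft_force: [-0.1, 0.3, 5.3]
finger_gap: 0.0193
grip_force: 30.0
```

Request:
step_arm(
  moves=[
    [[0, 0, -0.05], [0, 0, 0]],
    [[0, 0, -0.2], [0, 0, 0]],
    [[0, 0, -0.5], [0, 0, 0]],
    [[0, 0, -0.6], [0, 0, 0]],
    [[0, 0, -0.5], [0, 0, 0]],
    [[0, 0, -0.4], [0, 0, 0]],
    [[0, 0, -0.15], [0, 0, 0]],
    [[0, 0, 0], [0, 0, 0]],
    [[0, 0, 0], [0, 0, 0]],
    [[0, 0, 0], [0, 0, 0]],
  ],
)

```text
t: 25.8
ee_pos: [0.6397, -0.0059, 0.142]
tcp_rot: [-2.392, -2.034, 0.003]
ft_force: [-0.5, -1.0, -0.1]
finger_gap: 0.0195
grip_force: 30.0
```

```bash
python3 - <<'E'
from workcell import sensors,optics
from h import *
w=optics.camera("wrist"); np.savez("w9.npz",**w); s=sensors.read_state()
print(s["t"],s["ee_pos"],s["ft_force"],s["finger_gap"],s["grip_force"])
T=np.array(s["ee_pos"]); M=R.from_rotvec(s["tcp_rot"]).as_matrix()
P=lambda p:proj(w,T+np.array(p)/1000@M.T).round(1)
t=np.linspace(0,2*np.pi,9)[:-1]
# ring nominal in tool mm: bottom at z=14+1.2, top 9.2
for z in (9,15): print(z,P(np.c_[11*np.cos(t),11*np.sin(t),0*t+z]).tolist())
u,v=P([9,0,12])[0]; print(u,v)
u,v=int(u),int(v); g=cv2.cvtColor(w["img"],cv2.COLOR_RGB2GRAY)[v-24:v+24,u-30:u+30]
print("rows",v-24,"cols",u-30)
for r in g[::1]: print("".join(" .:-=+*#%@"[int(x)*10//256] for x in r))
E
```

```text
25.85 [ 0.63983493 -0.00582062  0.14205469] [ 0.3459085  -1.00690212 -0.44320071] 0.01919473915166151 29.997917094660806
9 [[280.9, 253.6], [296.9, 259.9], [303.3, 274.6], [296.4, 288.9], [280.8, 294.7], [265.1, 288.9], [258.4, 274.6], [264.8, 259.9]]
15 [[280.8, 249.1], [296.2, 255.1], [302.4, 269.3], [295.8, 283.2], [280.7, 288.9], [265.6, 283.2], [259.1, 269.3], [265.3, 255.1]]
280.8 255.1
rows 231 cols 250
============.-======================================##%###**
============.-======================================##%#***#
============.-======================================%##***##
============.-======================================%#***###
============.-======================================##*#####
============.-=======================-==============-#######
============.-=======================================######*
============.-====================================-*########
============.-===================================-=#########
===========-.======================================%########
===========-:======================================%#####%##
============-==
[... 1541 characters left out ...]
===============+#+.....:..:..
.........++::::::::::::::--====================#+..:.:......
.........*-::::::::::::--======================++.....:.....
.........*:::::::::::::=========================+....:......
.........+:::::::::----=========================*...:.......
.........=-::::::::=============================*....::.....
.........--::::::--=============================+...:....:..
.........:=::::--===============================+...........
.........-=::::=================================+...:.......
.........-+-----================================#...........
.........+======================================*........:..
.........*=+====================================+.........:.
```

```bash
python3 - <<'E'
from h import *
for f,lo,hi in (("w9",274,304),("w2",190,234)):
    w=np.load(f+".npz"); g=cv2.cvtColor(w["img"],cv2.COLOR_RGB2GRAY)[lo:hi,250:310]
    print(f,lo)
    for r in g: print("".join(" .:-=+*#%@"[int(x)*10//256] for x in r))
w=np.load("w2.npz"); t=np.linspace(0,2*np.pi,9)[:-1]
for r,z in ((11,.0145),(7,.0145),(11,.0085)): print(r,z,proj(w,np.c_[.6397+r/1000*np.cos(t),-.006+r/1000*np.sin(t),0*t+z]).round(1).tolist())
E
```

```text
w9 274
.........:=::::--===============================+...........
.........-=::::=================================+...:.......
.........-+-----================================#...........
.........+======================================*........:..
.........*=+====================================+.........:.
.........=-++================================+=++...........
.........=*=+===============================++=*=...........
.........=%=++=============================++==#=...........
.........=#+=++===========================+++-*#=...........
.........=#%==+++=======================-+++=+##-........:..
.........-##+=++++======================+++=+#*#:...........
.........:%##===+++=--:=============+++++===***+:...........
.........:=*##+==++++==---::=====+==*++++==+*#+=:...........
.........:=+*##+==++++++===-==-==*+++++==++*#%-=:.....:..:..
.........-==+*##++==+++++++++++++++++===+*#*%-==-....:......
.........-====*##*++==++++++++++++====++#**+-===-.......:...
.........======%*##*=+=====++=+=-===+=**#*+======...........
.........=======+**##*+=++====++++=+#*#**-:======.......
[... 3143 characters left out ...]
========================================
===========.=============================================-==
===========.============================================-===
===========.==========================================--====
===========.==========================================-=====
11 0.0145 [[291.3, 210.5], [286.2, 202.4], [276.7, 200.3], [268.4, 205.3], [266.2, 214.5], [271.4, 222.4], [280.7, 224.5], [289.0, 219.6]]
7 0.0145 [[286.7, 211.2], [283.5, 206.1], [277.4, 204.7], [272.1, 207.9], [270.8, 213.7], [274.0, 218.8], [280.0, 220.2], [285.2, 217.0]]
11 0.0085 [[291.0, 208.8], [286.0, 200.9], [276.7, 198.8], [268.6, 203.7], [266.5, 212.7], [271.5, 220.5], [280.7, 222.5], [288.7, 217.8]]
```

The ring is held flat and centred. Next, carry it over the pan.

Request:
step_arm(
  moves=[
    [[-0.5, -0.12, 0], [0, 0, 0]],
    [[-0.75, -0.18, 0], [0, 0, 0]],
    [[-0.75, -0.18, 0], [0, 0, 0]],
    [[-0.75, -0.18, 0], [0, 0, 0]],
    [[-0.75, -0.18, 0], [0, 0, 0]],
    [[-0.75, -0.18, 0], [0, 0, 0]],
    [[-0.75, -0.18, 0], [0, 0, 0]],
    [[-0.75, -0.18, 0], [0, 0, 0]],
    [[-0.43, -0.09, 0], [0, 0, 0]],
    [[0, 0, 0], [0, 0, 0]],
  ],
)

```text
t: 26.85
ee_pos: [0.5155, -0.3037, 0.1422]
tcp_rot: [-2.401, -2.026, 0.006]
ft_force: [-0.1, 0.3, -0.2]
finger_gap: 0.0195
grip_force: 30.0
```

Request:
step_arm(
  moves=[
    [[0, 0, 0], [0, 0, 0]],
    [[0, 0, 0.2], [0, 0, 0]],
    [[0, 0, 0.2], [0, 0, 0]],
    [[0, 0, 0.1], [0, 0, 0]],
    [[0, 0, 0], [0, 0, 0]],
    [[0, 0, 0], [0, 0, 0]],
    [[0, 0, 0], [0, 0, 0]],
    [[0, 0, 0], [0, 0, 0]],
    [[0, 0, 0], [0, 0, 0]],
    [[0, 0, 0], [0, 0, 0]],
  ],
)

```text
t: 27.85
ee_pos: [0.5185, -0.299, 0.1186]
tcp_rot: [2.393, 2.035, 0.0]
ft_force: [-0.5, 0.6, -0.7]
finger_gap: 0.0193
grip_force: 30.0
```

```bash
python3 - <<'E'
from workcell import sensors,optics
from h import *
w=optics.camera("wrist"); np.savez("w10.npz",**w); s=sensors.read_state()
print(s["t"],s["ee_pos"],s["tcp_rot"],s["ft_force"],s["finger_gap"])
v=np.load("scale.npy"); v=v.copy(); v[:2]+=[.00247,-.0004]; np.save("scale2.npy",v)
d=np.array(s["ee_pos"])-[v[0],v[1],.003]; print("scale2 tcp",(R.from_euler('z',-v[2]).apply(d)*1000).round(1))
P=lambda *p: proj(w,S(*v,np.array(p,float))).round(1).tolist()
print("pan c,front,left,right",P([17,0,44],[-8,0,44],[17,25,44],[17,-25,44]))
print("catch",P([-39,15,62],[-39,-15,62]),"wall rim front outer",P([-25,60,68],[-25,-60,68]),"ledge",P([-79,60,34],[-79,-60,34]),"btn",P([-60,-38,53]))
g=cv2.cvtColor(w["img"],cv2.COLOR_RGB2GRAY)[120:300:4,160:400:2]
for i,r in enumerate(g): print(120+4*i,"".join(" .:-=+*#%@"[int(x)*10//256] for x in r))
E
```

```text
27.9 [ 0.51845498 -0.29903694  0.11852658] [2.39320154e+00 2.03471236e+00 3.30245831e-06] [-0.02780163 -0.87808525 -0.77992705] 0.019628390037503274
scale2 tcp [ 16.6   0.8 115.5]
pan c,front,left,right [[278.7, 234.4], [278.7, 198.6], [315.3, 234.4], [242.2, 234.4]]
catch [[304.5, 152.9], [252.9, 152.9]] wall rim front outer [[383.2, 178.4], [174.3, 178.5]] ledge [[373.3, 85.6], [184.0, 85.7]] btn [[214.5, 115.8]]
120 %*===-:-----:::+*####-+++++++++++++-@@@@*##########----------@@@@@@@@@@@@@@@@@@@@@@@@@@@@@@@@---#@#%%#%@#:::::::::::::::
124 +===-----:---:-+*#####=+++++++++++=-@@@@*##########:---------@@@@@@@@@@@@@@@@@@@@@@@@@@@@@@@@---@*#%###@%:::::::::::::::
128 ===-----:----:-=**####=++++++++++=-#@@@%###########:-%#%%----@@@@@@@@@@@@@@@@@@@@@@@@@@@@@@@%--=#@@##%#%:-::::::::::::::
132 =+-----:----::--**#####@==++++++-=#@@@@*###########=-####----@@@@@@@@@@@@@@@@@@@@@@@@@@@@@@@*--+##+++##*::-:::::::::::::
136 :----:-:--:-:-::**#######%%@++###@@@%##############=---------******=+==-------:-----::-::------=######**:-::::::::::::::
140 -----:--:::-::::**#########%%%%%%%#################*
[... 4243 characters left out ...]
.....+.....::::::....:.=#:::::::::::::::::::::.::..:::...:....:............
280 ..............................:........:....:.:...*+===============+==::::::::.:::::::::::::::....:.....................
284 ...............................................:..#*=++====+====++++#:::..:.:::::..::::::.:...................:.........
288 ...........:............----......................=+#+=+++++++++=+**=-.:.:.:..::.:.:.:.::::---=:......:.................
292 ..............:..:.....-=----.....::.............:====+**#*++****=++++.:.:::::::::..::::..:---==....:..:.:..............
296 ::::..:::::::::::::....==----....................-========++++++++++++.:.:..:......::::::.----=*=....:::::::::::::::::::
```

Request:
step_arm(
  moves=[
    [[-0.02, 0, 0.1], [0, 0, 0]],
    [[0, 0, 0.25], [0, 0, 0]],
    [[0, 0, 0.25], [0, 0, 0]],
    [[0, 0, 0.2], [0, 0, 0]],
    [[0, 0, 0.15], [0, 0, 0]],
    [[0, 0, 0.06], [0, 0, 0]],
    [[0, 0, 0.03], [0, 0, 0]],
    [[0, 0, 0.01], [0, 0, 0]],
    [[0, 0, 0], [0, 0, 0]],
    [[0, 0, 0], [0, 0, 0]],
  ],
)

```text
t: 28.9
ee_pos: [0.5185, -0.3, 0.0663]
tcp_rot: [2.393, 2.035, 0.0]
ft_force: [1.2, 0.1, -0.3]
finger_gap: 0.0197
grip_force: 30.0
```

Request:
step_arm(
  moves=[
    [[0, 0, 0.01], [0, 0, 0]],
    [[0, 0, 0.01], [0, 0, 0]],
    [[0, 0, 0.01], [0, 0, 0]],
    [[0, 0, 0.01], [0, 0, 0]],
    [[0, 0, 0.01], [0, 0, 0]],
    [[0, 0, 0.01], [0, 0, 0]],
    [[0, 0, 0.005], [0, 0, 0]],
    [[0, 0, 0.005], [0, 0, 0]],
    [[0, 0, 0], [0, 0, 0]],
    [[0, 0, 0], [0, 0, 0]],
  ],
)

```text
t: 29.9
ee_pos: [0.5183, -0.2999, 0.0624]
tcp_rot: [2.393, 2.035, -0.0]
ft_force: [0.1, -0.0, 0.5]
finger_gap: 0.02
grip_force: 30.0
```

```bash
python3 - <<'E'
from workcell import sensors,optics
for _ in range(3): optics.camera("side"); s=sensors.read_state(); print(s["t"],s["ft_force"],s["ee_pos"],s["finger_gap"])
E
```

```text
29.95 [-0.64531478  0.03539616  0.70630764] [ 0.51827415 -0.29985803  0.06240365] 0.019510446683178966
30.0 [-0.59993682 -0.04840115  0.305512  ] [ 0.51828261 -0.29986739  0.06242121] 0.019899643608443384
30.05 [ 0.35906798 -0.10063618  0.28342233] [ 0.51828485 -0.29990917  0.06241494] 0.01942294453528637
```

Request:
step_arm(
  moves=[
    [[0, 0, 0], [0, 0, 0]],
    [[0, 0, 0], [0, 0, 0]],
    [[0, 0, 0], [0, 0, 0]],
    [[0, 0, 0], [0, 0, 0]],
    [[0, 0, 0], [0, 0, 0]],
    [[0, 0, 0], [0, 0, 0]],
    [[0, 0, -0.03], [0, 0, 0]],
    [[0, 0, -0.05], [0, 0, 0]],
    [[0, 0, -0.1], [0, 0, 0]],
    [[0, 0, -0.3], [0, 0, 0]],
  ],
  jaw=160,
)

```text
t: 31.05
ee_pos: [0.5175, -0.2996, 0.0862]
tcp_rot: [-2.392, -2.034, 0.002]
ft_force: [-1.1, 1.2, -0.2]
finger_gap: 0.0325
grip_force: 0.0
```

Request:
step_arm(
  moves=[
    [[0, 0, -0.6], [0, 0, 0]],
    [[0, 0, -0.8], [0, 0, 0]],
    [[0.2, 0, -0.6], [0, 0, 0]],
    [[0, 0, -0.3], [0, 0, 0]],
    [[0, 0, 0], [0, 0, 0]],
    [[0, 0, 0], [0, 0, 0]],
    [[0, 0, 0], [0, 0, 0]],
    [[0, 0, 0], [0, 0, 0]],
    [[0, 0, 0], [0, 0, 0]],
    [[0, 0, 0], [0, 0, 0]],
  ],
)

```text
t: 32.05
ee_pos: [0.5197, -0.2899, 0.2008]
tcp_rot: [-2.393, -2.034, 0.001]
ft_force: [0.6, 0.0, -0.4]
finger_gap: 0.0326
grip_force: 0.0
```

```bash
python3 - <<'E'
from workcell import sensors,optics
from h import *
w=optics.camera("wrist"); np.savez("w11.npz",**w); s=sensors.read_state()
print(s["t"],s["ee_pos"],s["tcp_rot"],s["ft_force"],s["finger_gap"])
v=np.load("scale2.npy"); P=lambda *p: proj(w,S(*v,np.array(p,float))).round(1).tolist()
print("pan c,front,left,right",P([18,.8,44],[-7,.8,44],[18,25.8,44],[18,-24.2,44]),"ring top",P([18,.8,50],[7,.8,50],[18,11.8,50],[18,-10.2,50]))
g=cv2.cvtColor(w["img"],cv2.COLOR_RGB2GRAY)[170:270:2,230:330]
for i,r in enumerate(g): print(170+2*i,"".join(" .:-=+*#%@"[int(x)*10//256] for x in r))
E
```

```text
32.1 [ 0.51974296 -0.28992817  0.20093898] [-2.39281365e+00 -2.03464511e+00  4.07409898e-04] [ 0.07636206  0.45860675 -0.14307033] 0.03287121099581281
pan c,front,left,right [[280.1, 216.7], [280.1, 190.7], [306.5, 216.7], [253.6, 216.7]] ring top [[280.1, 218.5], [280.1, 206.9], [291.9, 218.5], [268.2, 218.5]]
170 #######################*#*######-:--------+++++++****+*+**--------:=#############--###########-#**##
172 ----:::::::-----:::::::----::----::------=@@@@@@@@@@@@@@@@=:------:================================+
174 +++++++++++++++++++++++++++++++++=:::::::-@@@@@@@@@@@@@@@@=::::::--+++++++++++++++++=++++++++++++=+=
176 ++=++++++=++=+++++++==============+=------@@@@@@@@@@@@@@@@+=====++==================================
178 :-------:::::-:::::::::::::::::-::--:------::::-:::::::::::--------------------------------------:--
180 -:::::-::--:--:---:-:-:-::--:-:---::-------::-:--:--:::::::----------::-::::::::::::::::------------
182 ==============+==++=+++++=+==++++++++++**=#####*#%**%%%%%%@%*%***+**##%#############################
184 ################################*-*%@@@@@%%%%%%%
[... 3762 characters left out ...]
========================+====+=======+==+=========+=.:::::::::::.:::::
258 ...........:....-===================================+===========++=====++=+=+++++=.::::::::.::::::.:
260 ..........:.....-===========================--===================--------------==:::::::::::::::::::
262 ............:..........::....:::...:::::::::::::::::::::::::::::::::::::::::::::::::::::.:::.::::.::
264 ...:..........:..:::::::::::::.::::::::::::::::::::::::::::::::::::::::::::::::::::..:::.::::::::::.
266 .................:.::.:::..::::::::::::::::::::::::::::::====::::::======:::::===-.:::::..:...:.::.:
268 ...............:.................:..:.:..:..:.:::..::::::::::::::::::::::.:::::..::...::..:..:.::.::
```

The ring lies flat at (279,218), with the pan centre at (279.5,217), so it is well centred. Next I close the cover from behind with the jaws shut.

Request:
step_arm(
  moves=[
    [[-0.3, 0, 0], [0, 0, 0]],
    [[-0.5, 0, 0], [0, 0, 0]],
    [[-0.5, 0, 0], [0, 0, 0]],
    [[-0.4, 0, 0], [0, 0, 0]],
    [[-0.3, 0, 0], [0, 0, 0]],
    [[0, 0, 0.2], [0, 0, 0]],
    [[0, 0, 0.4], [0, 0, 0]],
    [[0, 0, 0.28], [0, 0, 0]],
    [[0, 0, 0.1], [0, 0, 0]],
    [[0, 0, 0], [0, 0, 0]],
  ],
  jaw=255,
)

```text
t: 33.1
ee_pos: [0.5036, -0.3877, 0.1514]
tcp_rot: [-2.391, -2.035, 0.0]
ft_force: [0.0, -0.6, -0.1]
finger_gap: 0.0008
grip_force: 0.0
```

Request:
step_arm(
  moves=[
    [[0.2, 0, 0], [0, 0, 0]],
    [[0.15, 0, 0], [0, 0, 0]],
    [[0.08, 0, 0], [0, 0, 0]],
    [[0.08, 0, 0], [0, 0, 0]],
    [[0.08, 0, 0], [0, 0, 0]],
    [[0.08, 0, 0], [0, 0, 0]],
    [[0.08, 0, 0], [0, 0, 0]],
    [[0.115, 0, -0.01], [0, 0, 0]],
    [[0.115, 0, -0.01], [0, 0, 0]],
    [[0.12, 0, 0.01], [0, 0, 0]],
  ],
)

```text
t: 34.1
ee_pos: [0.5123, -0.3341, 0.1527]
tcp_rot: [-2.393, -2.035, 0.001]
ft_force: [-1.4, -1.6, -0.8]
finger_gap: 0.0002
grip_force: 0.8
```

Request:
step_arm(
  moves=[
    [[0.12, 0, 0.01], [0, 0, 0]],
    [[0.12, 0, 0.03], [0, 0, 0]],
    [[0.12, 0, 0.03], [0, 0, 0]],
    [[0.115, 0, 0.05], [0, 0, 0]],
    [[0.115, 0, 0.05], [0, 0, 0]],
    [[0.105, 0, 0.07], [0, 0, 0]],
    [[0.105, 0, 0.07], [0, 0, 0]],
    [[0.09, 0, 0.09], [0, 0, 0]],
    [[0.09, 0, 0.09], [0, 0, 0]],
    [[0.075, 0, 0.105], [0, 0, 0]],
  ],
)

```text
t: 35.1
ee_pos: [0.5216, -0.2815, 0.123]
tcp_rot: [2.393, 2.036, 0.001]
ft_force: [-0.7, -1.6, 0.7]
finger_gap: 0.0003
grip_force: 0.7
```

Request:
step_arm(
  moves=[
    [[0.075, 0, 0.105], [0, 0, 0]],
    [[0.055, 0, 0.12], [0, 0, 0]],
    [[0.055, 0, 0.12], [0, 0, 0]],
    [[0.02, 0, 0.06], [0, 0, 0]],
    [[0.02, 0, 0.05], [0, 0, 0]],
    [[0.01, 0, 0.04], [0, 0, 0]],
    [[0, 0, 0.02], [0, 0, 0]],
    [[0, 0, 0.02], [0, 0, 0]],
    [[0, 0, 0], [0, 0, 0]],
    [[0, 0, 0], [0, 0, 0]],
  ],
)

```text
t: 36.1
ee_pos: [0.5229, -0.2709, 0.0968]
tcp_rot: [2.393, 2.035, -0.0]
ft_force: [-0.4, -1.5, 5.8]
finger_gap: 0.0005
grip_force: 2.7
```

Request:
step_arm(
  moves=[
    [[0.01, 0, 0.01], [0, 0, 0]],
    [[0.01, 0, 0.01], [0, 0, 0]],
    [[0, 0, 0.01], [0, 0, 0]],
    [[0, 0, 0.01], [0, 0, 0]],
    [[0, 0, 0.01], [0, 0, 0]],
    [[0, 0, 0.01], [0, 0, 0]],
    [[0, 0, 0], [0, 0, 0]],
    [[0, 0, 0], [0, 0, 0]],
    [[0, 0, 0], [0, 0, 0]],
    [[0, 0, 0], [0, 0, 0]],
  ],
)

```text
t: 37.1
ee_pos: [0.5231, -0.2698, 0.0933]
tcp_rot: [-2.393, -2.035, 0.0]
ft_force: [0.6, 0.5, -0.4]
finger_gap: 0.0004
grip_force: 0.0
```

Request:
step_arm(
  moves=[
    [[0, 0, 0.008], [0, 0, 0]],
    [[0, 0, 0.008], [0, 0, 0]],
    [[0, 0, 0.006], [0, 0, 0]],
    [[0, 0, 0.004], [0, 0, 0]],
    [[0, 0, 0], [0, 0, 0]],
    [[0, 0, 0], [0, 0, 0]],
    [[0, 0, 0], [0, 0, 0]],
    [[0, 0, 0], [0, 0, 0]],
    [[0, 0, 0], [0, 0, 0]],
    [[0, 0, 0], [0, 0, 0]],
  ],
)

```text
t: 38.1
ee_pos: [0.5232, -0.2698, 0.092]
tcp_rot: [2.393, 2.035, -0.0]
ft_force: [-0.2, -0.3, 1.1]
finger_gap: 0.0007
grip_force: 0.7
```

Request:
step_arm(
  moves=[
    [[0, 0, -0.02], [0, 0, 0]],
    [[0, 0, -0.1], [0, 0, 0]],
    [[0, 0, -0.4], [0, 0, 0]],
    [[0, 0, -0.6], [0, 0, 0]],
    [[0.5, 0.2, -0.6], [0, 0, 0]],
    [[0.75, 0.35, 0], [0, 0, 0]],
    [[0.75, 0.35, 0], [0, 0, 0]],
    [[0.75, 0.35, 0], [0, 0, 0]],
    [[0.75, 0.35, 0], [0, 0, 0]],
    [[0.75, 0.35, 0], [0, 0, 0]],
  ],
)

```text
t: 39.1
ee_pos: [0.6543, -0.0745, 0.1784]
tcp_rot: [2.393, 2.035, -0.0]
ft_force: [-0.1, -0.3, -0.1]
finger_gap: 0.0005
grip_force: 0.0
```

Request:
step_arm(
  moves=[
    [[0.2, 0, 0], [0, 0, 0]],
    [[0, 0, 0], [0, 0, 0]],
    [[0, 0, 0], [0, 0, 0]],
    [[0, 0, 0], [0, 0, 0]],
    [[0, 0, 0], [0, 0, 0]],
    [[0, 0, 0], [0, 0, 0]],
    [[0, 0, 0], [0, 0, 0]],
    [[0, 0, 0], [0, 0, 0]],
    [[0, 0, 0], [0, 0, 0]],
    [[0, 0, 0], [0, 0, 0]],
  ],
)

```text
t: 40.1
ee_pos: [0.6552, -0.0658, 0.1781]
tcp_rot: [2.393, 2.035, -0.0]
ft_force: [-0.4, 0.1, 0.0]
finger_gap: 0.0002
grip_force: 0.0
```

```bash
python3 - <<'E'
from workcell import sensors,optics
from h import *
a=optics.camera("scene"); np.savez("s20.npz",**a); s=sensors.read_state(); print(s["t"],s["ee_pos"],s["ft_force"])
n=a["img"].astype(int)
for f in ("scene0","s2","s8"):
    d=abs(n-np.load(f+".npz")["img"].astype(int)).sum(2)>60; print(f,d[140:250,280:380].sum(),[(r,c,int(d[r:r+10,c:c+10].sum())) for r in range(180,250,10) for c in range(280,380,10) if d[r:r+10,c:c+10].sum()>4])
g=cv2.cvtColor(a["img"],cv2.COLOR_RGB2GRAY); b=cv2.cvtColor(np.load("s2.npz")["img"],cv2.COLOR_RGB2GRAY)
for u in (302,322,327): print(b[200:222,u],g[200:222,u])
print("cap",g[228:240,316],b[228:240,316])
E
```

```text
40.15 [ 0.6551787  -0.06577471  0.17806905] [ 0.31511889 -0.4808359  -0.65852416]
scene0 18 []
s2 2 []
s8 290 [(190, 290, 11), (190, 300, 24), (190, 310, 8), (190, 320, 11), (190, 330, 9), (200, 290, 16), (200, 300, 28), (200, 310, 16), (200, 340, 19), (210, 300, 6), (210, 310, 31), (210, 320, 32), (210, 330, 21), (220, 330, 8), (230, 310, 34), (230, 320, 6)]
[243 250 245  74  35  51  33  61 131 170 170 167 165 167 171 169 172 170
 126  90 162 186] [241 248 239  68  40  54  31  58 128 171 171 161 169 165 164 165 165 161
 122  87 159 179]
[242 242 241 241 239 237 239 245 245 245 246 255 255  27  44  41  24  40
 129 198 194 192] [239 239 239 240 237 234 237 242 243 244 248 255 255  20  40  48  19  35
 123 194 190 184]
[241 241 240 241 241 241 240 240 244 245 244 245 246 253 255  72  44  48
  35  14  96 175] [239 239 240 239 240 239 237 238 242 243 244 246 247 254 253  74  39  39
  42  20  95 167]
cap [133 190 165 109 115 118 122  96  98 130 137 108] [137 196 167 113 119 122 117 108  90 134 138 118]
```

```bash
python3 -c "
from workcell import job_done
print(job_done())"
```

```text
the job is handed in; nothing more can be done
None
```

The job is handed in at about 40 s: the ring lies flat on the middle of the pan and the cover is shut and held by the catch (closing peaked near 6 N), but the button needed three presses of about 5 N because the first stopped short and the second left the catch half released before the cover swung fully open untouched.

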